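# Put the press punches back in their nests

## Task

The four solid, necked steel punches of the hydraulic press stand about on the bench: put each one upright in the grey nest block of its own size, the smallest punch in the smallest nest and so on up to the largest, standing on the floor of the recess. Set them down rather than dropping them, and leave the two hollow steel sleeves standing where they are.

Things in the scene. Friction and masses are not known exactly. Their poses are not given: they have to be found in the camera images.
- punch_a: the smallest press punch: a loose solid bare-steel turned piece standing upright, a round foot 30 mm in diameter and 24 mm high, and on it a slimmer round neck 18 mm in diameter up to 66 mm above its underside, with a flat top; about 0.22 kg. Grip it by the neck, about 20 mm below the top. Origin: centre of the underside; z up along its axis. Stands in the row nearer the robot.
- punch_b: the second smallest press punch: a loose solid bare-steel turned piece standing upright, a round foot 40 mm in diameter and 24 mm high, and on it a slimmer round neck 20 mm in diameter up to 74 mm above its underside, with a flat top; about 0.36 kg. Grip it by the neck, about 20 mm below the top. Origin: centre of the underside; z up along its axis. Stands in the row nearer the robot.
- punch_c: the second largest press punch: a loose solid bare-steel turned piece standing upright, a round foot 50 mm in diameter and 24 mm high, and on it a slimmer round neck 22 mm in diameter up to 82 mm above its underside, with a flat top; about 0.54 kg. Grip it by the neck, about 20 mm below the top. Origin: centre of the underside; z up along its axis. Stands in the row nearer the robot.
- punch_d: the largest press punch: a loose solid bare-steel turned piece standing upright, a round foot 60 mm in diameter and 24 mm high, and on it a slimmer round neck 24 mm in diameter up to 90 mm above its underside, with a flat top; about 0.77 kg. Grip it by the neck, about 20 mm below the top. Origin: centre of the underside; z up along its axis. Stands in the row nearer the robot.
- nest_a: the smallest nest: a fixed grey plastic square block, 60 mm x 60 mm and 20 mm high, with one round recess 46 mm in diameter and 12 mm deep in the middle of its top, made for the smallest punch with 8 mm of room all round (recess floor 8 mm above the table). Origin: centre of the block's underside, straight below the middle of the recess, at table height; z up. In the row farther from the robot.
- nest_b: the second smallest nest: a fixed grey plastic square block, 70 mm x 70 mm and 20 mm high, with one round recess 56 mm in diameter and 12 mm deep in the middle of its top, made for the second smallest punch with 8 mm of room all round (recess floor 8 mm above the table). Origin: centre of the block's underside, straight below the middle of the recess, at table height; z up. In the row farther from the robot.
- nest_c: the second largest nest: a fixed grey plastic square block, 80 mm x 80 mm and 20 mm high, with one round recess 66 mm in diameter and 12 mm deep in the middle of its top, made for the second largest punch with 8 mm of room all round (recess floor 8 mm above the table). Origin: centre of the block's underside, straight below the middle of the recess, at table height; z up. In the row farther from the robot.
- nest_d: the largest nest: a fixed grey plastic square block, 90 mm x 90 mm and 20 mm high, with one round recess 76 mm in diameter and 12 mm deep in the middle of its top, made for the largest punch with 8 mm of room all round (recess floor 8 mm above the table). Origin: centre of the block's underside, straight below the middle of the recess, at table height; z up. In the row farther from the robot.
- sleeve_a: a plain hollow steel sleeve (open tube, no neck) standing upright, 42 mm outside, 30 mm inside, 40 mm high, loose, in the row of the punches. Not to be moved. Origin: centre of the underside, z up.
- sleeve_b: a plain hollow steel sleeve (open tube, no neck) standing upright, 54 mm outside, 40 mm inside, 40 mm high, loose, in the row of the nests. Not to be moved. Origin: centre of the underside, z up.
There are look-alikes about, which are no part of the job. What is shaped like the nest_c but brown is not meant. Leave any brown or red look-alike of the nest_d alone.

How it is judged:
By the outcome, as a careful person would: the job done as asked, in the order asked, and still so for the second after the job is handed in, with the robot touching nothing.
It also fails if it takes over 102 s, if anything falls off the work surface, if the arm or the gripper's body presses on something with over 40 N, if the wrist force passes 120 N, or if a joint passes its speed limit or range.

## Robot

A 6-joint arm with a two-finger parallel gripper is mounted at the origin on the work surface. World frame = base frame: x ahead of the robot, y to its left, z up, the work surface at z = 0. Lengths are in m, angles in rad, forces in N, time in s.
With the tool pointing down it reaches from about 0.4 to 0.825 m from the base axis. Payload 7 kg.
Tool frame: the origin (TCP) lies midway between the tips of the shut fingers; the grasp point (between the pads) lies 19 mm behind it; z points along the fingers, x is the direction in which the jaws open and shut, and the axes are right-handed (so a half turn about z gives the same grasp; the last joint's range is limited). The gripper opens to 88 mm and grips with 3 to 60 N. Pads are 19 mm wide; open, the fingers measure 130 mm over their backs; the gripper's body (78 mm by 193 mm) begins 47 mm behind the grasp point.
Start: joints at [1.583, 0.359, 0.012, 0, -1.224, -0.288], TCP at [0.184, 0.649, 0.227] pointing down, gripper open.
Joint ranges: [-3.07, 3.07], [-1.43, 2.12], [-1.02, 1.25], [-3.03, 1.67], [-3.05, -0], [-3.03, 3.03]. Speed limits (rad/s): [2.39, 2.39, 3.01, 3.14, 3.14, 3.14].

## Interface

Orientations are given as [roll, pitch, yaw] about the fixed x, y, z axes, in that order (R = Rz(yaw) Ry(pitch) Rx(roll)).
In Python, from station import arm, grab_frame, camera_params gives the robot as it stands.
- The arm moves only by the shell command python3 -m handwheel 'ROWS' [FORCE]. ROWS is JSON, a list that holds one entry, the list of rows, each a list of 5 numbers: the finger opening in m, from 0 to 0.0876, then the shift along the tool's x, y, z in m, then the turn about the tool's z in degrees. A call has 1 to 20 rows; each row is the pose to reach, as a shift and turn from the pose measured when the call began, along the tool's axes at that moment; what a row does not reach only later rows make up. A row lasts 1/12 s, in which the tool goes at most 41.7 mm and 7.16 degrees, less where a joint would pass 70% of its speed; a pose out of reach is approached as far as the arm can. A call with a gripper value outside its range is refused whole. The fingers move at their own pace and stop on an object; FORCE is the grip in N (left out, the last holds). Time passes only in rows, so rows that repeat a pose let the fingers close. It gives the time, the measured TCP pose, the force and the opening at its end, in the units of the state.
- arm.get_state(): the state, without advancing time (a new reading comes with each control period).
- grab_frame(name): name is "scene" or "side" or "wrist"; returns the picture (384x512x3 uint8, blue, green, red); there is no depth.
- camera_params(name): a dict with "intrinsics" (3x3 intrinsics, pixels), "R" (3x3) and "t" (3): a world point X has camera coordinates R X + t; the wrist camera has in their place "tool_from_camera" (4x4, takes a point from camera to tool coordinates, whose origin is the TCP and whose axes are the tool frame's). Camera axes: x right, y down, z forward; pixel columns grow to the right and rows downward; lengths in m; the calibration is good to about 2 mm. A picture is of the moment at which its call begins: read the wrist's pose just before it. camera_params takes no time and is no camera call.
- arm.job_done(): hands the job in, once; it reports no verdict.
The state is a dict: "t": time; "q": joint angles; "qd": joint speeds; "joint_efforts": joint torques, N m; "eef_pos": TCP position; "ee_rot": TCP orientation; "force": force on the tool from outside, world axes, zero at the start; "moment": the same for the moment, N m; "width": finger opening in m.
Only numpy, scipy, OpenCV 4.12 (cv2) and the standard library are available. Lean on these libraries where they do the work, as an engineer would, in place of code of your own. Each camera call takes 0.05 s, during which the arm holds its last target.

## Working session

There is one attempt and no reset: what is moved stays moved. The work goes in short steps, Python scripts to look and compute and a shell command to move; the robot and the scene stay as the last step left them, time stands still between calls to the robot, and variables do not carry over. Pictures are saved under pics/ and viewed, and the job is handed in when it is done.

```bash
ls; mkdir -p pics; python3 - <<'E'
from station import arm, grab_frame, camera_params
import cv2
print(arm.get_state())
for n in ["scene","side","wrist"]:
    im=grab_frame(n); cv2.imwrite(f"pics/{n}0.png",im); print(n,camera_params(n))
E
```

```text
pics
{'t': 0.0, 'q': array([ 1.58307402e+00,  3.59369644e-01,  1.10731959e-02, -3.63474070e-04,
       -1.22407086e+00, -2.88124822e-01]), 'qd': array([ 0.00042373,  0.00171726, -0.00052495, -0.00012278,  0.00043298,
        0.00112536]), 'joint_efforts': array([ 2.00795825e-03, -5.82716060e+01,  2.93054152e+01,  6.99746087e+00,
        6.78650526e-03, -1.59403389e-04]), 'eef_pos': array([0.1837163 , 0.64902338, 0.22563766]), 'ee_rot': array([-3.14147381e+00, -1.60332551e-03, -1.84676734e+00]), 'force': array([0.70097631, 0.31189105, 0.6643378 ]), 'moment': array([-0.05530446, -0.06507666,  0.04796576]), 'width': 0.0877873950044428}
scene {'intrinsics': array([[437.6054077 ,   0.        , 252.50324506],
       [  0.        , 437.6054077 , 192.75551263],
       [  0.        ,   0.        ,   1.        ]]), 'R': array([[ 0.00529146,  0.99995054,  0.0084207 ],
       [ 0.58720209,  0.00370902, -0.80943187],
       [-0.80942307,  0.00922773, -0.58715342]]), 't': array([-0.0527971 , -0.24034922,  1.85509075])}
side {'intrinsics': array([[459.47099566,   0.        , 258.55406582],
       [  0.        , 459.47099566, 196.17323288],
       [  0.        ,   0.        ,   1.        ]]), 'R': array([[ 0.7786544 , -0.62741765,  0.00666428],
       [-0.39332026, -0.49634897, -0.77391012],
       [ 0.48887268,  0.59998733, -0.63326038]]), 't': array([-0.32298623,  0.24310361,  1.10237919])}
wrist {'intrinsics': array([[329.73864412,   0.        , 256.13865748],
       [  0.        , 329.73864412, 193.17544558],
       [  0.        ,   0.        ,   1.        ]]), 'tool_from_camera': array([[ 9.99999368e-01, -5.59257791e-04,  9.75587670e-04,
         2.94011087e-04],
       [ 2.46854798e-04,  9.55573482e-01,  2.94752878e-01,
        -7.95769118e-02],
       [-1.09708855e-03, -2.94752451e-01,  9.55573016e-01,
        -1.58723416e-01],
       [ 0.00000000e+00,  0.00000000e+00,  0.00000000e+00,
         1.00000000e+00]])}
```

View pics/scene0.png

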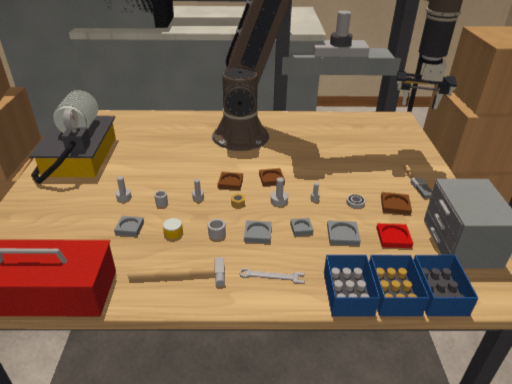

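View pics/side0.png

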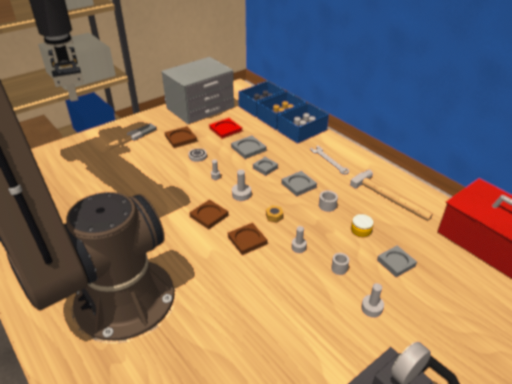

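View pics/wrist0.png

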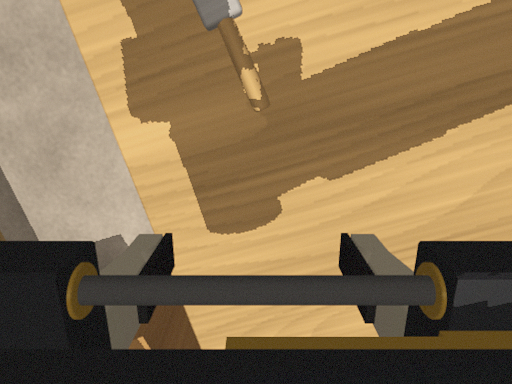

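```bash
python3 - <<'E'
import cv2
a=cv2.imread("pics/scene0.png"); b=cv2.imread("pics/side0.png")
cv2.imwrite("pics/sc1.png",cv2.resize(a[165:255,100:260],None,fx=5,fy=5,interpolation=cv2.INTER_CUBIC))
cv2.imwrite("pics/sc2.png",cv2.resize(a[165:255,240:420],None,fx=4.4,fy=4.4,interpolation=cv2.INTER_CUBIC))
cv2.imwrite("pics/sd1.png",cv2.resize(b[120:320,180:420],None,fx=3,fy=3,interpolation=cv2.INTER_CUBIC))
E
```

```text
(no output)
```

View pics/sc1.png

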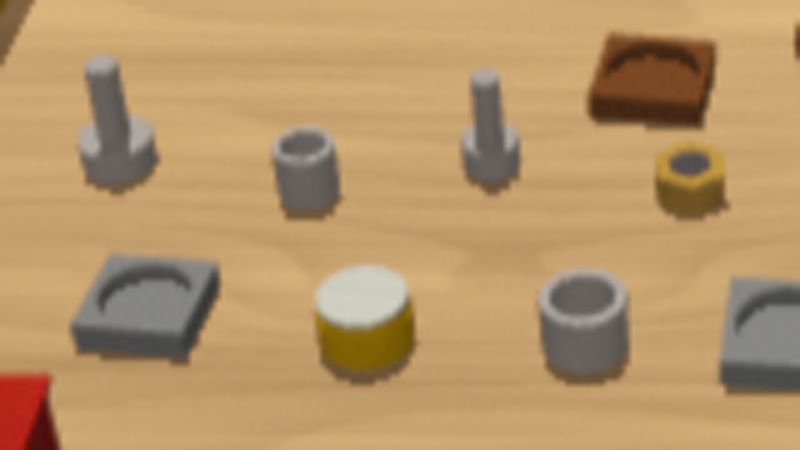

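View pics/sc2.png

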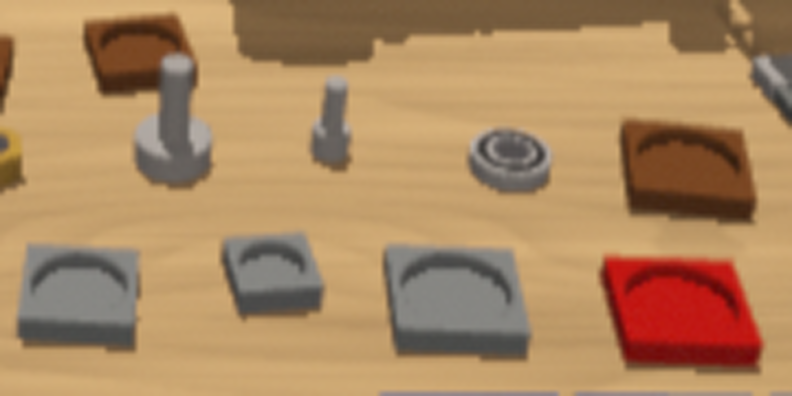

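View pics/sd1.png

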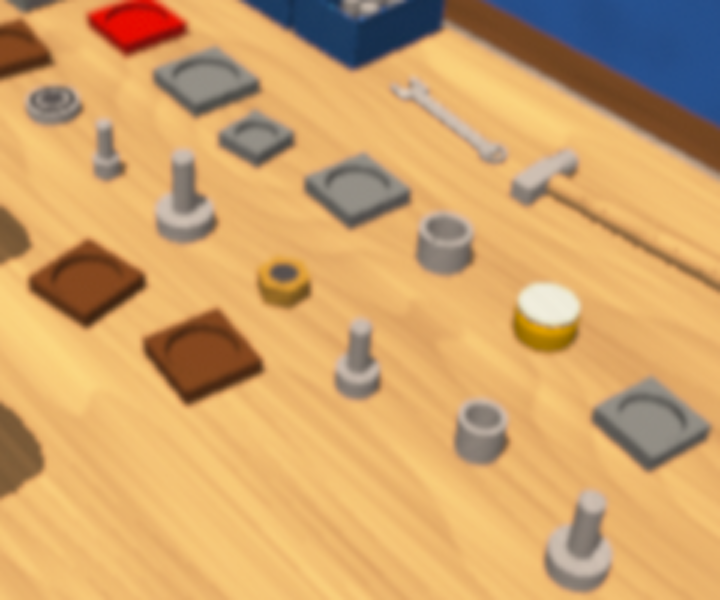

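```bash
cat > h.py <<'E'
import numpy as np, cv2
from station import arm, grab_frame, camera_params
from scipy.spatial.transform import Rotation as Rn
def ray(name,uv,st=None):
    c=camera_params(name); d=np.linalg.solve(c["intrinsics"],np.array([uv[0],uv[1],1.]))
    if name!="wrist": return -c["R"].T@c["t"], c["R"].T@d
    T=c["tool_from_camera"]; R=Rn.from_euler("xyz",st["ee_rot"]).as_matrix()
    return np.array(st["eef_pos"])+R@T[:3,3], R@T[:3,:3]@d
def plane(r,z): o,d=r; return o+d*(z-o[2])/d[2]
def meet(rs):
    A=0;b=0
    for o,d in rs:
        d=d/np.linalg.norm(d);P=np.eye(3)-np.outer(d,d);A=A+P;b=b+P@o
    X=np.linalg.solve(A,b)
    return X,[round(1000*np.linalg.norm((np.eye(3)-np.outer(d,d)/(d@d))@(X-o)),1) for o,d in rs]
def proj(name,X,st=None):
    c=camera_params(name)
    if name!="wrist": p=c["R"]@X+c["t"]
    else:
        T=c["tool_from_camera"]; R=Rn.from_euler("xyz",st["ee_rot"]).as_matrix()
        p=T[:3,:3].T@(R.T@(X-np.array(st["eef_pos"]))-T[:3,3])
    p=c["intrinsics"]@p; return p[:2]/p[2]
def greymask(im,t=30):
    i=im.astype(int); m=((i.max(2)-i.min(2)<t)&(i.max(2)>60)).astype(np.uint8)*255
    return m
E
python3 - <<'E'
from h import *
rois={"scene":(100,165,365,255),"side":(180,120,420,325)}
for n in rois:
    im=cv2.imread(f"pics/{n}0.png"); m=greymask(im); x0,y0,x1,y1=rois[n]
    mm=np.zeros_like(m); mm[y0:y1,x0:x1]=m[y0:y1,x0:x1]
    cs,_=cv2.findContours(mm,cv2.RETR_EXTERNAL,cv2.CHAIN_APPROX_NONE)
    for c in cs:
        if cv2.contourArea(c)<40: continue
        x,y,w,h=cv2.boundingRect(c); 
        top=c[c[:,0,1]<=y+2][:,0].mean(0)
        M=cv2.moments(c); g=(M['m10']/M['m00'],M['m01']/M['m00'])
        print(n,(x,y,w,h),"cen",np.round(g,1),"top",top.round(1),"bottom pt on plane0",plane(ray(n,(x+w/2,y+h)),0).round(3)[:2],"cen@z.03",plane(ray(n,g),.03).round(3)[:2])
E
```

```text
scene (328, 221, 32, 25) cen [343.2 233. ] top [341.1 221.7] bottom pt on plane0 [0.678 0.323] cen@z.03 [0.654 0.321]
scene (244, 221, 27, 23) cen [257.4 231.9] top [257.6 221.7] bottom pt on plane0 [0.671 0.064] cen@z.03 [0.65  0.064]
scene (208, 219, 17, 21) cen [216.2 228.9] top [216.5 220. ] bottom pt on plane0 [ 0.653 -0.06 ] cen@z.03 [ 0.637 -0.06 ]
scene (291, 218, 22, 18) cen [301.5 226.7] top [300.4 218.9] bottom pt on plane0 [0.634 0.201] cen@z.03 [0.626 0.199]
scene (164, 218, 17, 12) cen [172.  223.9] top [173.  219.2] bottom pt on plane0 [ 0.608 -0.199] cen@z.03 [ 0.614 -0.197]
scene (114, 216, 30, 21) cen [128.5 225.9] top [131. 217.] bottom pt on plane0 [ 0.641 -0.327] cen@z.03 [ 0.624 -0.328]
scene (347, 195, 18, 13) cen [355.4 201.1] top [354.5 195.8] bottom pt on plane0 [0.493 0.395] cen@z.03 [0.495 0.389]
scene (155, 191, 12, 16) cen [160.7 198.5] top [160.4 191.8] bottom pt on plane0 [ 0.492 -0.254] cen@z.03 [ 0.484 -0.253]
scene (311, 183, 8, 19) cen [315.  193.2] top [316.  183.9] bottom pt on plane0 [0.461 0.262] cen@z.03 [0.452 0.261]
scene (192, 179, 12, 23) 
[... 1300 characters left out ...]

side (233, 172, 18, 28) cen [241.3 188.9] top [240.6 172.8] bottom pt on plane0 [0.443 0.115] cen@z.03 [0.452 0.129]
side (212, 162, 8, 17) cen [215.1 171.8] top [214.2 163. ] bottom pt on plane0 [0.442 0.25 ] cen@z.03 [0.439 0.249]
side (254, 158, 23, 17) cen [265.  165.8] top [265.  159.1] bottom pt on plane0 [0.58  0.169] cen@z.03 [0.584 0.177]
side (190, 150, 16, 10) cen [197.3 154.6] top [197.5 150.5] bottom pt on plane0 [0.455 0.375] cen@z.03 [0.448 0.365]
side (232, 137, 34, 21) cen [248.2 146.7] top [249.  138.1] bottom pt on plane0 [0.597 0.278] cen@z.03 [0.61  0.298]
side (293, 120, 22, 6) cen [300.7 121.9] top [304.3 120.3] bottom pt on plane0 [0.889 0.317] cen@z.03 [0.863 0.31 ]
```

```bash
python3 - <<'E'
from h import *
for n,uv in [("scene",(430,235)),("scene",(440,182)),("side",(190,119)),("side",(163,95)),("scene",(108,312)),("scene",(113,290)),("scene",(115,245)),("scene",(101,243)),("side",(440,235)),("side",(443,205)),("side",(480,180))]:
    print(n,uv,[plane(ray(n,uv),z).round(3)[:2] for z in (0,.1,.15)])
E
python3 -c "
import cv2
a=cv2.imread('pics/scene0.png');b=cv2.imread('pics/side0.png')
import numpy as np
c=np.hstack([cv2.resize(a[210:330,0:150],None,fx=3,fy=3),cv2.resize(b[160:280,400:512],None,fx=3,fy=3)])
cv2.imwrite('pics/tb.png',c)"
```

```text
scene (430, 235) [array([0.628, 0.598]), array([0.741, 0.535]), array([0.798, 0.504])]
scene (440, 182) [array([0.338, 0.731]), array([0.484, 0.654]), array([0.557, 0.615])]
side (190, 119) [array([0.581, 0.625]), array([0.494, 0.471]), array([0.451, 0.394])]
side (163, 95) [array([0.6  , 0.864]), array([0.51 , 0.683]), array([0.466, 0.592])]
scene (108, 312) [array([ 0.924, -0.317]), array([ 1.004, -0.277]), array([ 1.044, -0.258])]
scene (113, 290) [array([ 0.851, -0.322]), array([ 0.94 , -0.282]), array([ 0.984, -0.262])]
scene (115, 245) [array([ 0.677, -0.361]), array([ 0.785, -0.316]), array([ 0.839, -0.294])]
scene (101, 243) [array([ 0.668, -0.404]), array([ 0.777, -0.355]), array([ 0.831, -0.331])]
side (440, 235) [array([ 0.782, -0.347]), array([ 0.673, -0.392]), array([ 0.618, -0.414])]
side (443, 205) [array([ 0.901, -0.277]), array([ 0.778, -0.33 ]), array([ 0.716, -0.356])]
side (480, 180) [array([ 1.102, -0.279]), array([ 0.956, -0.331]), array([ 0.884, -0.357])]
```

View pics/tb.png

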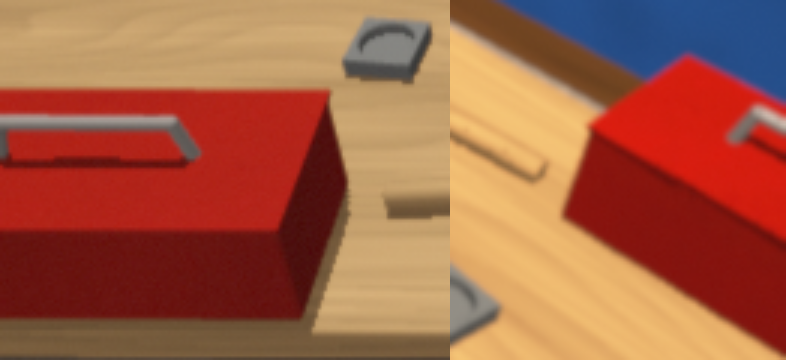

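Candidates (scene px). Punches: (315,193) smallest = a; (197,192) = b; (122,191) = c; (279,194) largest = d. Sleeves: (161,198) and (216,229). The bearing (355,201) and nut (238,201) are not wanted. Grey nests: (302,227) = a; (129,226) = b; (257,232) = c; (343,233) = d. The brown blocks (231,181), (271,177), (396,204) and the red one (395,236) are to be left alone. The crops match this. Next is a wrist survey.

```bash
python3 -m handwheel '[[[0.0876,0.186,-0.402,-0.035,74.2],[0.0876,0.186,-0.402,-0.035,74.2],[0.0876,0.186,-0.402,-0.035,74.2],[0.0876,0.186,-0.402,-0.035,74.2],[0.0876,0.186,-0.402,-0.035,74.2],[0.0876,0.186,-0.402,-0.035,74.2],[0.0876,0.186,-0.402,-0.035,74.2],[0.0876,0.186,-0.402,-0.035,74.2],[0.0876,0.186,-0.402,-0.035,74.2],[0.0876,0.186,-0.402,-0.035,74.2],[0.0876,0.186,-0.402,-0.035,74.2],[0.0876,0.186,-0.402,-0.035,74.2],[0.0876,0.186,-0.402,-0.035,74.2],[0.0876,0.186,-0.402,-0.035,74.2],[0.0876,0.186,-0.402,-0.035,74.2]]]' 30
cat > snap.py <<'E'
import sys; from h import *; import json
k=sys.argv[1]; st=arm.get_state(); im=grab_frame("wrist"); cv2.imwrite(f"pics/{k}.png",im)
json.dump({a:np.array(st[a]).tolist() for a in ("t","eef_pos","ee_rot","q")},open(f"pics/{k}.json","w"))
print(st["t"],st["eef_pos"].round(4),st["ee_rot"].round(4))
E
python3 snap.py w1
```

```text
t: 1.4
eef_pos: [0.5192, 0.3612, 0.2609]
ee_rot: [-3.14, -0.001, -3.14]
force: [0.1, -0.2, 0.4]
width: 0.0877
1.4 [0.5192 0.3612 0.2609] [-3.1401e+00 -6.0000e-04 -3.1404e+00]
```

```bash
python3 -m handwheel '[[[0.0876,0,-0.17,0,0],[0.0876,0,-0.17,0,0],[0.0876,0,-0.17,0,0],[0.0876,0,-0.17,0,0],[0.0876,0,-0.17,0,0],[0.0876,0,-0.17,0,0],[0.0876,0,-0.17,0,0]]]' >/dev/null; python3 snap.py w2
python3 -m handwheel '[[[0.0876,0,-0.17,0,0],[0.0876,0,-0.17,0,0],[0.0876,0,-0.17,0,0],[0.0876,0,-0.17,0,0],[0.0876,0,-0.17,0,0],[0.0876,0,-0.17,0,0],[0.0876,0,-0.17,0,0]]]' >/dev/null; python3 snap.py w3
python3 -m handwheel '[[[0.0876,0,-0.19,0,0],[0.0876,0,-0.19,0,0],[0.0876,0,-0.19,0,0],[0.0876,0,-0.19,0,0],[0.0876,0,-0.19,0,0],[0.0876,0,-0.19,0,0],[0.0876,0,-0.19,0,0]]]' >/dev/null; python3 snap.py w4
python3 -m handwheel '[[[0.0876,0,-0.12,0,0],[0.0876,0,-0.12,0,0],[0.0876,0,-0.12,0,0],[0.0876,0,-0.12,0,0],[0.0876,0,-0.12,0,0],[0.0876,0,-0.12,0,0],[0.0876,0,-0.12,0,0]]]' >/dev/null; python3 snap.py w5
python3 - <<'E'
import cv2,numpy as np
w=[cv2.imread(f"pics/w{i}.png")[:250] for i in (1,2,3,4,5)]
for i,x in enumerate(w): pass
cv2.imwrite("pics/ws.png",cv2.resize(np.vstack([np.hstack(w[0:2]),np.hstack(w[2:4])]),(800,391)))
E
```

```text
2.0333 [0.5192 0.1921 0.2616] [-3.1409e+00  2.0000e-04 -3.1394e+00]
2.6667 [0.5201 0.0236 0.2613] [-3.1408e+00 -3.0000e-04 -3.1384e+00]
3.3 [ 0.5215 -0.1655  0.2609] [-3.1409e+00 -1.1000e-03 -3.1377e+00]
3.9333 [ 0.5226 -0.2831  0.2612] [-3.1411e+00 -7.0000e-04 -3.1346e+00]
```

View pics/ws.png

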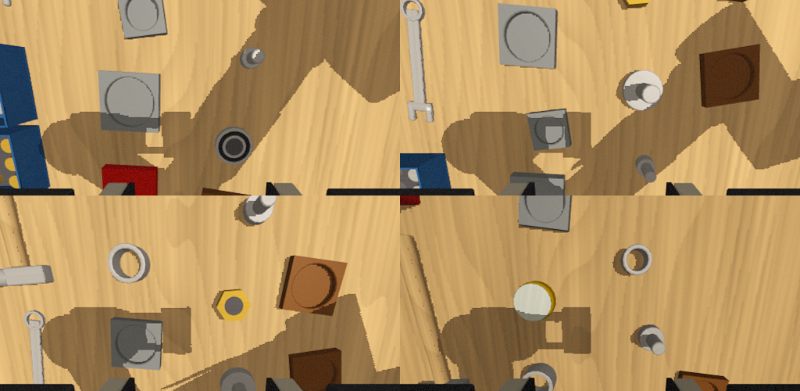

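View pics/w5.png

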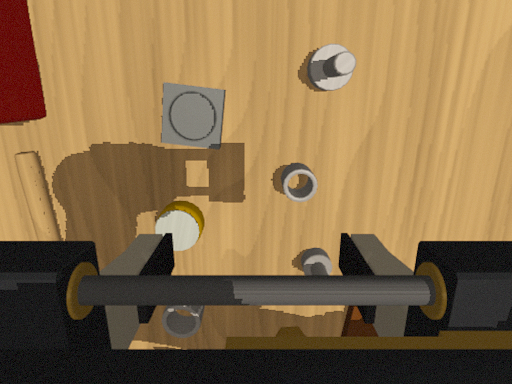

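```bash
python3 - <<'E'
import cv2,numpy as np
L=[("w1",325,73),("w2",315,213),("w2",313,116),("w3",330,30),("w4",322,185),("w5",316,258),("w5",335,65)]
L2=[("w1",166,130),("w1",181,35),("w2",190,166),("w2",162,46),("w3",174,189),("w4",185,35),("w5",193,115)]
for k,LL in enumerate((L,L2)):
  rows=[];
  for n,u,v in LL:
    im=cv2.imread(f"pics/{n}.png"); h=33 if k==0 else 48
    u0,v0=u-h,max(0,v-h); c=im[v0:v0+2*h,u0:u0+2*h]; c=cv2.resize(c,(198,198),interpolation=cv2.INTER_CUBIC)
    c=cv2.convertScaleAbs(c,alpha=1.3)
    cv2.putText(c,f"{n} {u0},{v0} s{198/2/h:.2f}",(2,10),0,.35,(0,0,255),1); rows.append(c)
  rows.append(rows[0]*0)
  cv2.imwrite(f"pics/crop{k}.png",np.vstack([np.hstack(rows[:4]),np.hstack(rows[4:])]))
E
```

```text
(no output)
```

View pics/crop0.png

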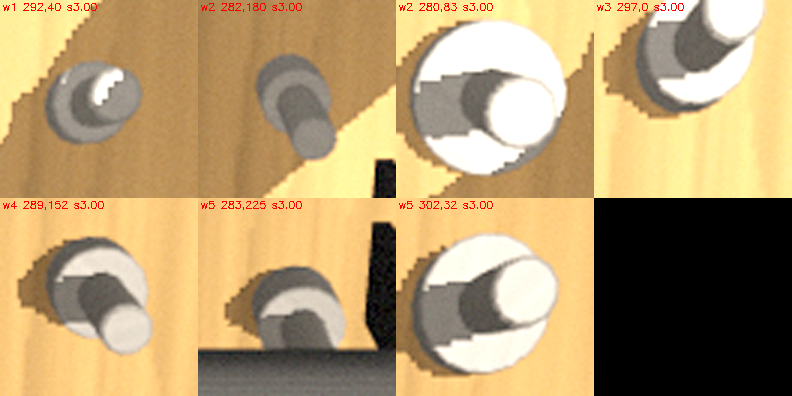

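View pics/crop1.png

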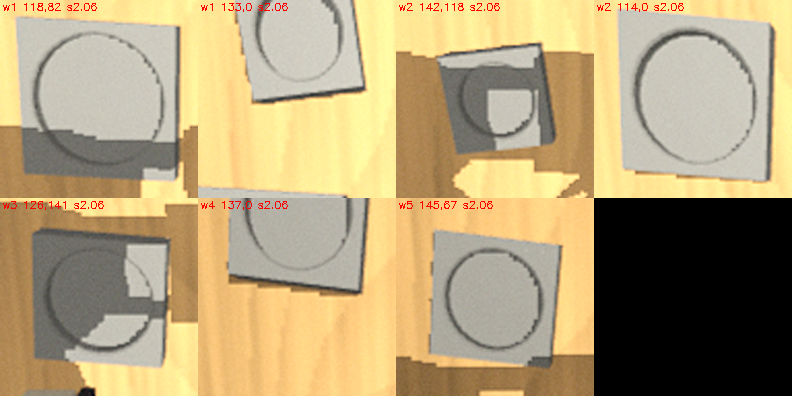

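```bash
cat > tri.py <<'E'
from h import *; import json
S={i:json.load(open(f"pics/w{i}.json")) for i in range(1,6)}
P={"punch_a":dict(w=[(1,331.3,71.3),(2,320.7,226.7)],scene=(316.1,184.1),side=(214.7,161.7)),
"punch_b":dict(w=[(4,331,195.7)],scene=(197,180.2),side=(300.3,228.7)),
"punch_c":dict(w=[(5,345,63.3)],scene=(120.2,178.2),side=(377.7,286.3)),
"punch_d":dict(w=[(2,321.3,120.3),(3,343.3,2.7)],scene=(280.2,179.3),side=(241,172.3)),
"nest_a":dict(w=[(2,191,166)],scene=(301.8,224.8),side=(265.5,164.7)),
"nest_b":dict(w=[(5,192.5,116)],scene=(129.5,223.7),side=(396.9,260.2)),
"nest_c":dict(w=[(2,163,47),(3,174.2,190)],scene=(258.1,229.7),side=(299.3,181.8)),
"nest_d":dict(w=[(1,165.8,129.5)],scene=(343.6,230.8),side=(248.3,145.7))}
H=dict(punch_a=.066,punch_b=.074,punch_c=.082,punch_d=.09,nest_a=.02,nest_b=.02,nest_c=.02,nest_d=.02)
for k,d in P.items():
    W=[ray("wrist",(u,v),S[i]) for i,u,v in d["w"]]
    F=[ray(n,d[n]) for n in ("scene","side")]
    X,r=meet(W+F)
    print(k,"all",X.round(4),r,"wrist@h",[plane(w,H[k]).round(4)[:2] for w in W],"scene",plane(F[0],H[k]).round(3)[:2],"side",plane(F[1],H[k]).round(3)[:2])
    if len(W)>1: print("   wrist only",meet(W)[0].round(4))
E
python3 tri.py
```

```text
punch_a all [0.4438 0.261  0.0621] [np.float64(1.9), np.float64(1.9), np.float64(1.4), np.float64(3.8)] wrist@h [array([0.4428, 0.2609]), array([0.4436, 0.2612])] scene [0.45  0.261] side [0.442 0.252]
   wrist only [0.4433 0.2609 0.0667]
punch_b all [ 0.4389 -0.137   0.0718] [np.float64(1.3), np.float64(2.2), np.float64(3.1)] wrist@h [array([ 0.4382, -0.137 ])] scene [ 0.441 -0.134] side [ 0.438 -0.142]
punch_c all [ 0.439  -0.3905  0.0802] [np.float64(1.9), np.float64(2.2), np.float64(3.1)] wrist@h [array([ 0.4376, -0.3901])] scene [ 0.443 -0.387] side [ 0.44  -0.393]
punch_d all [0.4591 0.0606 0.1443] [np.float64(73.6), np.float64(176.2), np.float64(88.9), np.float64(47.9)] wrist@h [array([0.4548, 0.1384]), array([ 0.4424, -0.1328])] scene [0.457 0.14 ] side [0.454 0.131]
   wrist only [0.6343 0.0683 0.9536]
nest_a all [0.6014 0.2004 0.0153] [np.float64(1.2), np.float64(2.8), np.float64(3.5)] wrist@h [array([0.5992, 0.1997])] scene [0.605 0.202] side [0.598 0.191]
nest_b all [ 0.5979 -0.3357  0.0149] [np.float64(0.6), np.float64(3.3), np.float64(3.5)] wrist@h [array([ 0.5974, -0.3356])] scene [ 0.602 -0.331] side [ 0.594 -0.342]
nest_c all [0.6249 0.0635 0.0153] [np.float64(0.7), np.float64(0.7), np.float64(3.2), np.float64(3.7)] wrist@h [array([0.6229, 0.064 ]), array([0.6229, 0.0621])] scene [0.628 0.066] side [0.622 0.056]
   wrist only [0.6241 0.0635 0.0155]
nest_d all [0.6285 0.3254 0.0146] [np.float64(1.2), np.float64(3.4), np.float64(2.6)] wrist@h [array([0.6265, 0.3238])] scene [0.632 0.327] side [0.623 0.315]
```

```bash
cat > go.py <<'E'
import sys; from h import *
s=arm.get_state(); R=Rn.from_euler("xyz",s["ee_rot"]).as_matrix()
print("t",s["t"],"pos",s["eef_pos"].round(4),"w",round(s["width"],4),"F",s["force"].round(1))
for a in sys.argv[1:]:
    T=np.array([float(x) for x in a.split(",")])
    print(a,"shift",(R.T@(T-s["eef_pos"])).round(4),"turn",round(-np.degrees((-np.pi-s["ee_rot"][2]+np.pi)%(2*np.pi)-np.pi),2))
E
python3 go.py 0.4432,0.261,0.12 0.4432,0.261,0.029
```

```text
t 3.9833 pos [ 0.5226 -0.2832  0.2614] w 0.0876 F [0.  0.5 0.5]
0.4432,0.261,0.12 shift [0.0754 0.5448 0.1411] turn 0.41
0.4432,0.261,0.029 shift [0.0754 0.5449 0.2321] turn 0.41
```

```bash
python3 -m handwheel '[[[0.0876,0.075,0.545,0.09,0.4],[0.0876,0.075,0.545,0.09,0.4],[0.0876,0.075,0.545,0.09,0.4],[0.0876,0.075,0.545,0.09,0.4],[0.0876,0.075,0.545,0.09,0.4],[0.0876,0.075,0.545,0.09,0.4],[0.0876,0.075,0.545,0.09,0.4],[0.0876,0.075,0.545,0.09,0.4],[0.0876,0.075,0.545,0.09,0.4],[0.0876,0.075,0.545,0.09,0.4],[0.0876,0.075,0.545,0.09,0.4],[0.0876,0.075,0.545,0.09,0.4],[0.0876,0.075,0.545,0.09,0.4],[0.0876,0.075,0.545,0.09,0.4],[0.0876,0.075,0.545,0.09,0.4],[0.0876,0.075,0.545,0.09,0.4]]]' 30 >/dev/null; python3 go.py 0.4432,0.261,0.029; python3 snap.py a0
```

```text
t 5.3167 pos [0.4425 0.2629 0.171 ] w 0.0876 F [ 0.5 -0.9  0.4]
0.4432,0.261,0.029 shift [-0.0008 -0.0018  0.142 ] turn 0.24
5.3167 [0.4425 0.2629 0.171 ] [-3.1408e+00 -7.0000e-04 -3.1374e+00]
```

View pics/a0.png

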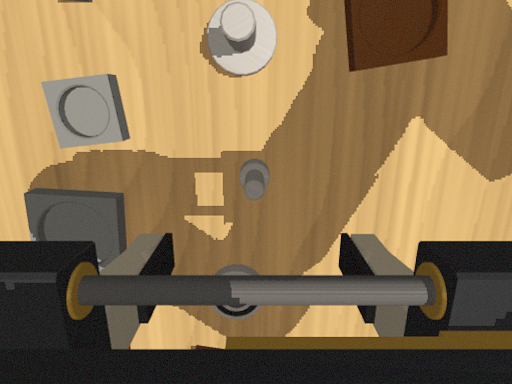

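```bash
python3 - <<'E'
from h import *; import json
s=json.load(open("pics/a0.json"))
for n,u,v,z in [("pa",254,187,.066),("pd",239,21,.09),("na",84,111,.02)]: print(n,plane(ray("wrist",(u,v),s),z).round(4))
E
```

```text
pa [0.4437 0.2583 0.066 ]
pd [0.4537 0.1383 0.09  ]
na [0.5991 0.1999 0.02  ]
```

```bash
python3 -m handwheel '[[[0.0876,-0.001,-0.002,0.04,0.2],[0.0876,-0.001,-0.002,0.08,0.2],[0.0876,-0.001,-0.002,0.11,0.2],[0.0876,-0.001,-0.002,0.13,0.2],[0.0876,-0.001,-0.002,0.142,0.2],[0.0876,-0.001,-0.002,0.142,0.2],[0.0876,-0.001,-0.002,0.142,0.2],[0.01,-0.001,-0.002,0.142,0.2],[0.01,-0.001,-0.002,0.142,0.2],[0.01,-0.001,-0.002,0.142,0.2],[0.01,-0.001,-0.002,0.142,0.2],[0.01,-0.001,-0.002,0.142,0.2],[0.01,-0.001,-0.002,0.142,0.2]]]' 30; python3 go.py 0.4432,0.261,0.029
```

```text
t: 6.45
eef_pos: [0.4438, 0.26, 0.0295]
ee_rot: [-3.141, -0.0, 3.141]
force: [-0.2, -0.2, -0.5]
width: 0.0532
t 6.45 pos [0.4438 0.26   0.0295] w 0.0532 F [-0.2 -0.2 -0.5]
0.4432,0.261,0.029 shift [0.0006 0.001  0.0005] turn -0.04
```

```bash
python3 -m handwheel '[[[0.01,0,0,0,0],[0.01,0,0,0,0],[0.01,0,0,0,0],[0.01,0,0,0,0],[0.01,0,0,0,0],[0.01,0,0,0,0],[0.01,0,0,0,0],[0.01,0,0,0,0],[0.01,0,0,0,0],[0.01,0,0,0,0],[0.01,0,0,-0.02,0],[0.01,0,0,-0.04,0],[0.01,0,0,-0.06,0],[0.01,0,0,-0.06,0],[0.01,0,0,-0.06,0]]]' 30; python3 go.py 0.599,0.200,0.12;python3 snap.py a1
```

```text
t: 7.7
eef_pos: [0.4441, 0.2605, 0.0904]
ee_rot: [3.14, 0.001, 3.141]
force: [-1.2, 0.1, -2.4]
width: 0.0173
t 7.7 pos [0.4441 0.2605 0.0904] w 0.0173 F [-1.2  0.1 -2.4]
0.599,0.200,0.12 shift [-0.155  -0.0603 -0.0296] turn -0.05
7.7 [0.4441 0.2605 0.0904] [3.1398e+00 1.1000e-03 3.1407e+00]
```

View pics/a1.png

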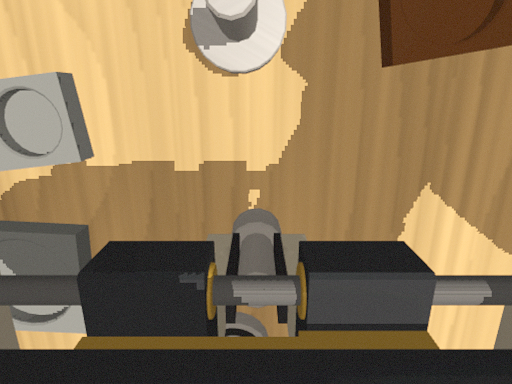

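```bash
python3 -m handwheel '[[[0.01,-0.03,-0.012,0,0],[0.01,-0.06,-0.024,0,0],[0.01,-0.095,-0.037,0,0],[0.01,-0.125,-0.049,0,0],[0.01,-0.145,-0.057,0,0],[0.01,-0.155,-0.0605,0,0],[0.01,-0.155,-0.0605,0,0],[0.01,-0.155,-0.0605,0,0],[0.01,-0.155,-0.0605,0,0]]]' 30; python3 go.py 0.599,0.200,0.0375;python3 snap.py a2
```

```text
t: 8.5
eef_pos: [0.5971, 0.1991, 0.0883]
ee_rot: [-3.141, -0.002, 3.14]
force: [0.3, 0.3, -3.1]
width: 0.0176
t 8.5 pos [0.5971 0.1991 0.0883] w 0.0176 F [ 0.3  0.3 -3.1]
0.599,0.200,0.0375 shift [-0.002   0.0009  0.0508] turn -0.06
8.5 [0.5971 0.1991 0.0883] [-3.1411e+00 -2.2000e-03  3.1405e+00]
```

View pics/a2.png

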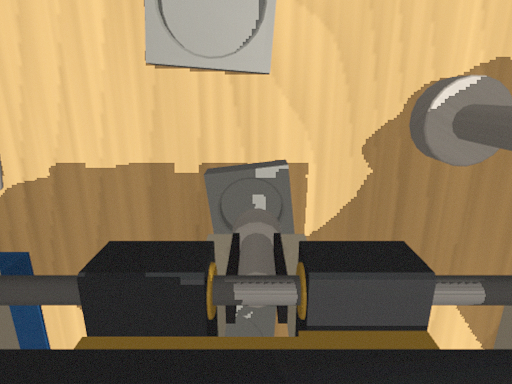

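```bash
python3 -m handwheel '[[[0.01,-0.002,0.001,0.015,0],[0.01,-0.002,0.001,0.03,0],[0.01,-0.002,0.001,0.04,0],[0.01,-0.002,0.001,0.045,0],[0.01,-0.002,0.001,0.048,0],[0.01,-0.002,0.001,0.049,0],[0.01,-0.002,0.001,0.050,0],[0.01,-0.002,0.001,0.050,0]]]' 30; python3 go.py 0.599,0.200,0.0375
```

```text
t: 9.22
eef_pos: [0.5994, 0.2007, 0.0393]
ee_rot: [3.141, -0.001, 3.141]
force: [0.4, -0.3, -2.7]
width: 0.0174
t 9.2167 pos [0.5994 0.2007 0.0393] w 0.0174 F [ 0.4 -0.3 -2.7]
0.599,0.200,0.0375 shift [ 0.0004 -0.0007  0.0018] turn -0.02
```

```bash
python3 -m handwheel '[[[0.01,0,-0.0005,0.001,0],[0.01,0,-0.0005,0.0015,0],[0.01,0,-0.0005,0.002,0],[0.01,0,-0.0005,0.002,0],[0.01,0,-0.0005,0.002,0]]]' 30
```

```text
t: 9.63
eef_pos: [0.5996, 0.2002, 0.0375]
ee_rot: [3.141, -0.0, 3.141]
force: [-0.3, 1.0, -0.5]
width: 0.0174
```

```bash
python3 -m handwheel '[[[0.06,0,0,0,0],[0.06,0,0,0,0],[0.06,0,0,0,0],[0.06,0,0,0,0],[0.06,0,0,0,0],[0.06,0,0,0,0],[0.06,0,0,-0.015,0],[0.0876,0,0,-0.045,0],[0.0876,0,0,-0.08,0],[0.0876,0,0,-0.11,0],[0.0876,0,0,-0.11,0],[0.0876,0,0,-0.11,0]]]' 30; python3 go.py 0.438,-0.137,0.147; python3 snap.py a3; python3 - <<'E'
from h import *
a=grab_frame("scene")
cv2.imwrite("pics/sca.png",cv2.resize(a[165:255,240:420],None,fx=4.4,fy=4.4,interpolation=cv2.INTER_CUBIC))
E
```

```text
t: 10.63
eef_pos: [0.6007, 0.2008, 0.1499]
ee_rot: [3.139, 0.003, 3.141]
force: [0.2, -0.3, -0.4]
width: 0.0857
t 10.6333 pos [0.6007 0.2008 0.1499] w 0.0857 F [ 0.2 -0.3 -0.4]
0.438,-0.137,0.147 shift [ 0.1626 -0.3379  0.0013] turn -0.02
10.6333 [0.6007 0.2008 0.1499] [3.1386 0.0034 3.1413]
```

View pics/a3.png

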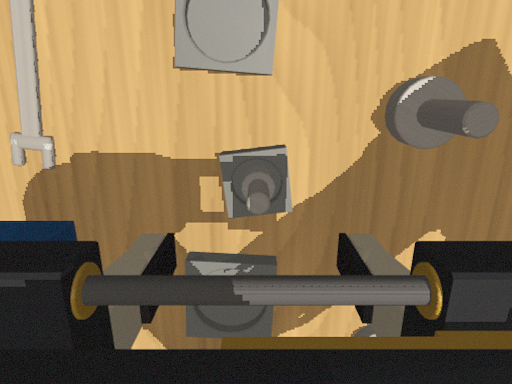

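View pics/sca.png

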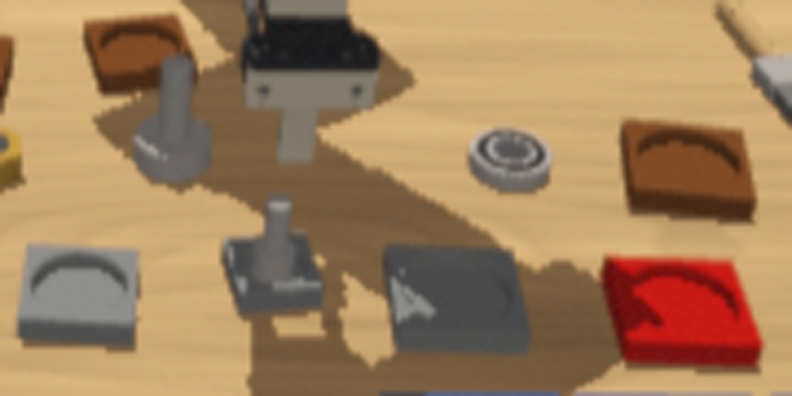

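Punch a stands in the middle of nest a: wrist view about (256,185), scene crop (275,235). Next is b.

```bash
python3 -m handwheel '[[[0.0876,0.163,-0.338,-0.02,0],[0.0876,0.163,-0.338,-0.02,0],[0.0876,0.163,-0.338,-0.02,0],[0.0876,0.163,-0.338,-0.02,0],[0.0876,0.163,-0.338,-0.02,0],[0.0876,0.163,-0.338,-0.02,0],[0.0876,0.163,-0.338,-0.02,0],[0.0876,0.163,-0.338,-0.02,0],[0.0876,0.163,-0.338,-0.02,0],[0.0876,0.163,-0.338,-0.02,0],[0.0876,0.163,-0.338,-0.02,0],[0.0876,0.163,-0.338,-0.02,0]]]' 30 >/dev/null; python3 go.py 0.438,-0.137,0.036; python3 snap.py b0
```

```text
t 11.7333 pos [ 0.4355 -0.1382  0.1662] w 0.0878 F [ 0.4 -0.   0.4]
0.438,-0.137,0.036 shift [-0.0028  0.0011  0.1302] turn -0.11
11.7333 [ 0.4355 -0.1382  0.1662] [ 3.1412e+00 -2.5000e-03  3.1396e+00]
```

View pics/b0.png

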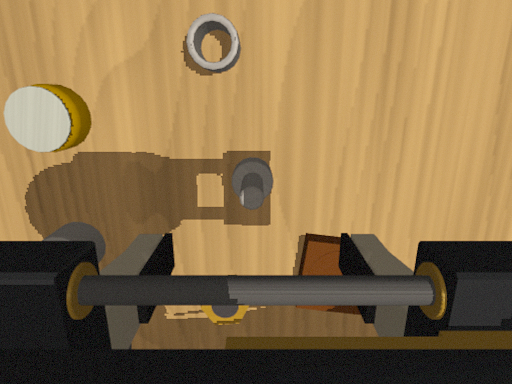

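```bash
python3 -m handwheel '[[[0.0876,-0.003,0.001,0.04,0],[0.0876,-0.003,0.001,0.075,0],[0.07,-0.003,0.001,0.105,0],[0.06,-0.003,0.001,0.122,0],[0.06,-0.003,0.001,0.130,0],[0.06,-0.003,0.001,0.130,0],[0.01,-0.003,0.001,0.130,0],[0.01,-0.003,0.001,0.130,0],[0.01,-0.003,0.001,0.130,0],[0.01,-0.003,0.001,0.130,0],[0.01,-0.003,0.001,0.130,0],[0.01,-0.003,0.001,0.130,0],[0.01,-0.003,0.001,0.130,0],[0.01,-0.003,0.001,0.130,0],[0.01,-0.003,0.001,0.130,0],[0.01,-0.003,0.001,0.130,0],[0.01,-0.003,0.001,0.130,0]]]' 35
```

```text
t: 13.2
eef_pos: [0.4388, -0.1366, 0.0366]
ee_rot: [3.141, -0.002, 3.141]
force: [-2.5, 0.1, 5.8]
width: 0.0194
```

```bash
python3 -m handwheel '[[[0.01,0,0,-0.01,0],[0.01,0,0,-0.03,0],[0.01,0,0,-0.06,0],[0.01,0,0,-0.08,0],[0.01,0,0,-0.08,0],[0.01,0,0,-0.08,0]]]' 35; python3 go.py 0.5975,-0.3356,0.115
```

```text
t: 13.7
eef_pos: [0.4391, -0.1365, 0.1169]
ee_rot: [3.141, -0.0, 3.141]
force: [-0.4, 1.1, -4.5]
width: 0.0195
t 13.7 pos [ 0.4391 -0.1365  0.1169] w 0.0195 F [-0.4  1.1 -4.5]
0.5975,-0.3356,0.115 shift [-0.1586 -0.199   0.0016] turn -0.06
```

```bash
python3 -m handwheel '[[[0.01,-0.02,-0.025,0,0],[0.01,-0.043,-0.054,0,0],[0.01,-0.067,-0.084,0,0],[0.01,-0.091,-0.114,0,0],[0.01,-0.115,-0.144,0,0],[0.01,-0.135,-0.17,0,0],[0.01,-0.15,-0.188,0,0],[0.01,-0.1585,-0.199,0,0],[0.01,-0.1585,-0.199,0,0],[0.01,-0.1585,-0.199,0,0],[0.01,-0.1585,-0.199,0,0]]]' 35; python3 go.py 0.5975,-0.3356,0.0446; python3 snap.py b1
```

```text
t: 14.62
eef_pos: [0.5959, -0.3349, 0.1143]
ee_rot: [3.139, -0.004, 3.14]
force: [0.2, 0.2, -3.2]
width: 0.019
t 14.6167 pos [ 0.5959 -0.3349  0.1143] w 0.019 F [ 0.2  0.2 -3.2]
0.5975,-0.3356,0.0446 shift [-0.0018 -0.0009  0.0697] turn -0.09
14.6167 [ 0.5959 -0.3349  0.1143] [ 3.1391 -0.0039  3.1401]
```

View pics/b1.png

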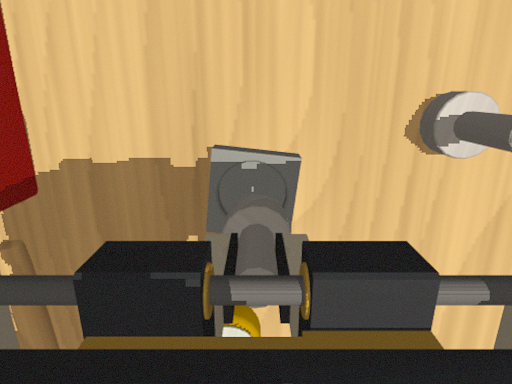

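```bash
python3 -m handwheel '[[[0.01,-0.001,-0.001,0.025,0],[0.01,-0.0015,-0.001,0.045,0],[0.01,-0.002,-0.001,0.058,0],[0.01,-0.002,-0.001,0.064,0],[0.01,-0.002,-0.001,0.067,0],[0.01,-0.002,-0.001,0.068,0],[0.01,-0.002,-0.001,0.0685,0],[0.01,-0.002,-0.001,0.0685,0]]]' 35; python3 go.py 0.5975,-0.3356,0.0446
```

```text
t: 15.33
eef_pos: [0.5987, -0.3358, 0.0477]
ee_rot: [3.14, -0.001, 3.141]
force: [0.7, 0.3, -3.6]
width: 0.0191
t 15.3333 pos [ 0.5987 -0.3358  0.0477] w 0.0191 F [ 0.7  0.3 -3.6]
0.5975,-0.3356,0.0446 shift [0.0012 0.0002 0.0031] turn -0.04
```

```bash
python3 -m handwheel '[[[0.01,0.001,0,0.0012,0],[0.01,0.001,0,0.0020,0],[0.01,0.001,0,0.0027,0],[0.01,0.001,0,0.003,0],[0.01,0.001,0,0.0033,0],[0.01,0.001,0,0.0033,0]]]' 35; python3 go.py 0.5975,-0.3356,0.0446
```

```text
t: 15.83
eef_pos: [0.5977, -0.3359, 0.0448]
ee_rot: [3.14, -0.001, 3.141]
force: [0.2, 1.0, -0.1]
width: 0.0188
t 15.8333 pos [ 0.5977 -0.3359  0.0448] w 0.0188 F [ 0.2  1.  -0.1]
0.5975,-0.3356,0.0446 shift [0.0002 0.0003 0.0002] turn -0.03
```

Contact: the weight has come off the wrist. Release.

```bash
python3 -m handwheel '[[[0.06,0,0,0,0],[0.06,0,0,0,0],[0.06,0,0,0,0],[0.06,0,0,0,0],[0.06,0,0,0,0],[0.06,0,0,0,0],[0.06,0,0,-0.015,0],[0.0876,0,0,-0.045,0],[0.0876,0,0,-0.08,0],[0.0876,0,0,-0.11,0],[0.0876,0,0,-0.115,0],[0.0876,0,0,-0.115,0]]]' 30; python3 go.py 0.4376,-0.390,0.16; python3 snap.py b2
```

```text
t: 16.83
eef_pos: [0.5995, -0.3366, 0.1633]
ee_rot: [-3.141, 0.004, 3.141]
force: [-0.2, -0.6, -0.8]
width: 0.0856
t 16.8333 pos [ 0.5995 -0.3366  0.1633] w 0.0856 F [-0.2 -0.6 -0.8]
0.4376,-0.390,0.16 shift [ 0.1619 -0.0535  0.0026] turn -0.02
16.8333 [ 0.5995 -0.3366  0.1633] [-3.141   0.0045  3.1413]
```

View pics/b2.png

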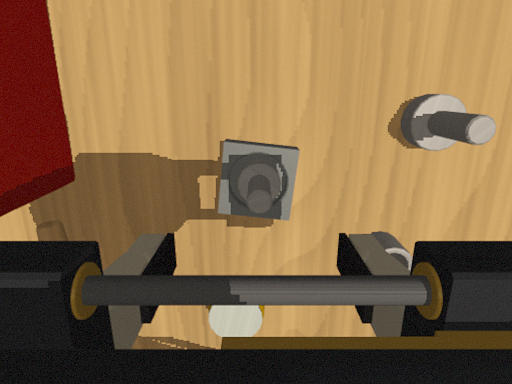

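```bash
python3 -c "
from h import *; import json
print(plane(ray('wrist',(482,129),json.load(open('pics/b2.json'))),.082).round(4))"
python3 -m handwheel '[[[0.0876,0.162,-0.0535,0,0],[0.0876,0.162,-0.0535,0,0],[0.0876,0.162,-0.0535,0,0],[0.0876,0.162,-0.0535,0,0],[0.0876,0.162,-0.0535,0,0],[0.0876,0.162,-0.0535,0,0],[0.0876,0.162,-0.0535,0,0]]]' 30 >/dev/null; python3 go.py 0.4376,-0.390,0.044; python3 snap.py c0
```

```text
[ 0.4374 -0.3912  0.082 ]
t 17.4667 pos [ 0.4359 -0.3895  0.16  ] w 0.0874 F [ 1.1 -0.2  0.4]
0.4376,-0.390,0.044 shift [-0.0017 -0.0006  0.116 ] turn -0.1
17.4667 [ 0.4359 -0.3895  0.16  ] [3.1402e+00 5.0000e-04 3.1399e+00]
```

View pics/c0.png

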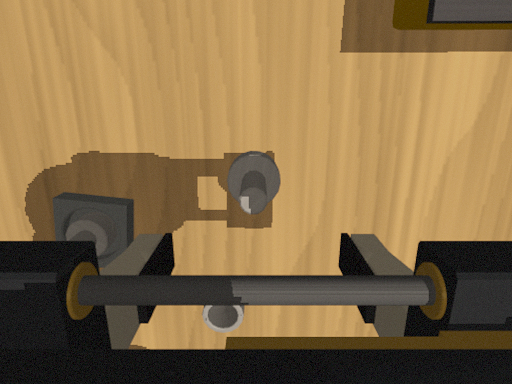

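```bash
python3 -m handwheel '[[[0.0876,-0.002,-0.0005,0.035,0],[0.07,-0.002,-0.0005,0.065,0],[0.06,-0.002,-0.0005,0.095,0],[0.06,-0.002,-0.0005,0.110,0],[0.06,-0.002,-0.0005,0.116,0],[0.06,-0.002,-0.0005,0.116,0],[0.01,-0.002,-0.0005,0.116,0],[0.01,-0.002,-0.0005,0.116,0],[0.01,-0.002,-0.0005,0.116,0],[0.01,-0.002,-0.0005,0.116,0],[0.01,-0.002,-0.0005,0.116,0],[0.01,-0.002,-0.0005,0.116,0],[0.01,-0.002,-0.0005,0.116,0],[0.01,-0.002,-0.0005,0.116,0],[0.01,-0.002,-0.0005,0.116,0],[0.01,-0.002,-0.0005,0.116,0],[0.01,-0.002,-0.0005,0.116,0]]]' 40
```

```text
t: 18.93
eef_pos: [0.4387, -0.3898, 0.0444]
ee_rot: [3.141, 0.001, 3.141]
force: [-1.6, 0.5, 5.8]
width: 0.0214
```

```bash
python3 -m handwheel '[[[0.01,0,0,-0.01,0],[0.01,0,0,-0.03,0],[0.01,0,0,-0.06,0],[0.01,0,0,-0.09,0],[0.01,0,0,-0.1,0],[0.01,0,0,-0.1,0],[0.01,0,0,-0.1,0]]]' 40; python3 go.py 0.623,0.063,0.145
```

```text
t: 19.52
eef_pos: [0.4382, -0.3893, 0.1437]
ee_rot: [3.14, 0.001, 3.14]
force: [-0.5, -0.4, -5.8]
width: 0.021
t 19.5167 pos [ 0.4382 -0.3893  0.1437] w 0.021 F [-0.5 -0.4 -5.8]
0.623,0.063,0.145 shift [-1.842e-01  4.526e-01 -2.000e-04] turn -0.07
```

```bash
python3 -m handwheel '[[[0.01,-0.010,0.025,0,0],[0.01,-0.022,0.055,0,0],[0.01,-0.036,0.089,0,0],[0.01,-0.05,0.123,0,0],[0.01,-0.064,0.158,0,0],[0.01,-0.078,0.192,0,0],[0.01,-0.092,0.226,0,0],[0.01,-0.106,0.26,0,0],[0.01,-0.12,0.295,0,0],[0.01,-0.134,0.33,0,0],[0.01,-0.148,0.364,0,0],[0.01,-0.162,0.398,0,0],[0.01,-0.174,0.428,0,0],[0.01,-0.181,0.445,0,0],[0.01,-0.184,0.4525,0,0],[0.01,-0.184,0.4525,0,0],[0.01,-0.184,0.4525,0,0],[0.01,-0.184,0.4525,0,0]]]' 40; python3 go.py 0.623,0.063,0.0524; python3 snap.py c1
```

```text
t: 21.02
eef_pos: [0.6216, 0.0618, 0.1435]
ee_rot: [3.14, -0.002, 3.139]
force: [-0.4, -1.2, -5.9]
width: 0.0214
t 21.0167 pos [0.6216 0.0618 0.1435] w 0.0214 F [-0.4 -1.2 -5.9]
0.623,0.063,0.0524 shift [-0.0015  0.0011  0.0911] turn -0.13
21.0167 [0.6216 0.0618 0.1435] [ 3.1403e+00 -1.6000e-03  3.1393e+00]
```

View pics/c1.png

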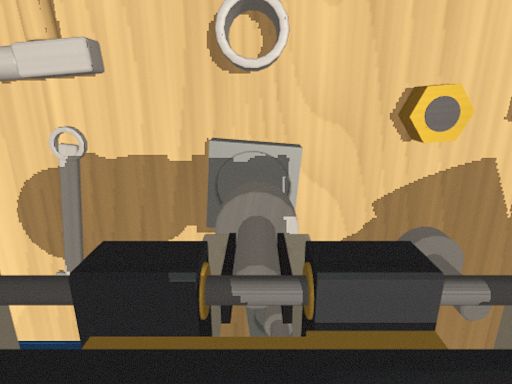

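```bash
python3 -m handwheel '[[[0.01,-0.001,0.001,0.03,0],[0.01,-0.0015,0.001,0.06,0],[0.01,-0.0015,0.001,0.078,0],[0.01,-0.0015,0.001,0.085,0],[0.01,-0.0015,0.001,0.088,0],[0.01,-0.0015,0.001,0.0895,0],[0.01,-0.0015,0.001,0.0895,0],[0.01,-0.0015,0.001,0.0895,0]]]' 40; python3 go.py 0.623,0.063,0.0524
```

```text
t: 21.73
eef_pos: [0.6243, 0.063, 0.056]
ee_rot: [3.139, 0.002, 3.139]
force: [-0.5, -0.9, -5.7]
width: 0.0215
t 21.7333 pos [0.6243 0.063  0.056 ] w 0.0215 F [-0.5 -0.9 -5.7]
0.623,0.063,0.0524 shift [0.0013 0.     0.0036] turn -0.14
```

```bash
python3 -m handwheel '[[[0.01,0.001,0,0.0012,0],[0.01,0.001,0,0.0020,0],[0.01,0.001,0,0.0028,0],[0.01,0.001,0,0.0033,0],[0.01,0.001,0,0.0038,0],[0.01,0.001,0,0.0038,0]]]' 40; python3 go.py 0.623,0.063,0.0524
```

```text
t: 22.23
eef_pos: [0.6234, 0.0629, 0.0525]
ee_rot: [3.139, 0.002, 3.139]
force: [-2.4, -0.6, -1.4]
width: 0.0212
t 22.2333 pos [0.6234 0.0629 0.0525] w 0.0212 F [-2.4 -0.6 -1.4]
0.623,0.063,0.0524 shift [0.0004 0.0001 0.0001] turn -0.13
```

```bash
python3 -m handwheel '[[[0.01,0,0,0.0004,0],[0.01,0,0,0.0004,0],[0.06,0,0,0.0004,0],[0.06,0,0,0,0],[0.06,0,0,0,0],[0.06,0,0,0,0],[0.06,0,0,0,0],[0.06,0,0,0,0],[0.06,0,0,-0.015,0],[0.0876,0,0,-0.045,0],[0.0876,0,0,-0.08,0],[0.0876,0,0,-0.11,0],[0.0876,0,0,-0.115,0],[0.0876,0,0,-0.115,0]]]' 40; python3 go.py 0.4548,0.1384,0.168; python3 snap.py c2
```

```text
t: 23.4
eef_pos: [0.6248, 0.0632, 0.1707]
ee_rot: [3.138, 0.007, 3.14]
force: [0.8, -0.4, -1.4]
width: 0.0856
t 23.4 pos [0.6248 0.0632 0.1707] w 0.0856 F [ 0.8 -0.4 -1.4]
0.4548,0.1384,0.168 shift [0.1701 0.0749 0.0017] turn -0.11
23.4 [0.6248 0.0632 0.1707] [3.1377 0.0071 3.1396]
```

View pics/c2.png

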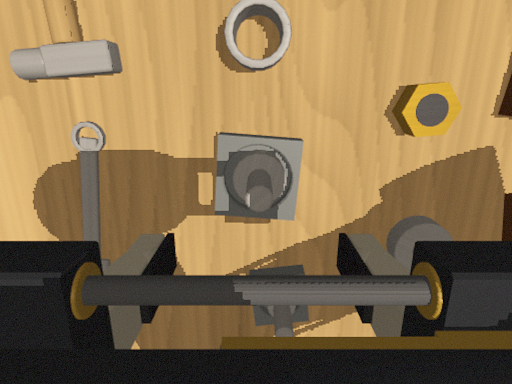

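c is in its nest, at (257,180). Now d.

```bash
python3 -m handwheel '[[[0.0876,0.170,0.075,0,0],[0.0876,0.170,0.075,0,0],[0.0876,0.170,0.075,0,0],[0.0876,0.170,0.075,0,0],[0.0876,0.170,0.075,0,0],[0.0876,0.170,0.075,0,0],[0.0876,0.170,0.075,0,0],[0.0876,0.170,0.075,0,0]]]' 40 >/dev/null; python3 go.py 0.4545,0.1384,0.052; python3 snap.py d0
```

```text
t 24.1167 pos [0.4538 0.1383 0.1674] w 0.0872 F [ 0.4  0.1 -0.6]
0.4545,0.1384,0.052 shift [-0.0003 -0.0002  0.1154] turn -0.1
24.1167 [0.4538 0.1383 0.1674] [3.139  0.0032 3.1398]
```

View pics/d0.png

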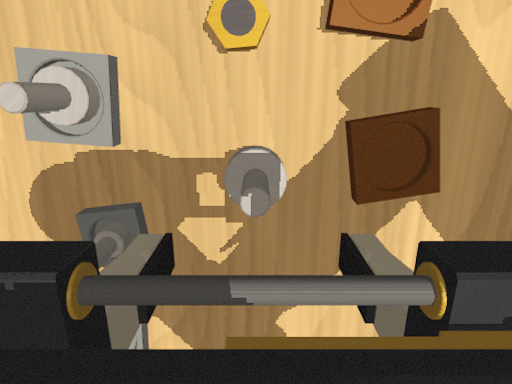

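```bash
python3 -m handwheel '[[[0.0876,0,0,0.035,0],[0.07,0,0,0.065,0],[0.06,0,0,0.095,0],[0.06,0,0,0.110,0],[0.06,0,0,0.116,0],[0.06,0,0,0.116,0],[0.01,0,0,0.116,0],[0.01,0,0,0.116,0],[0.01,0,0,0.116,0],[0.01,0,0,0.116,0],[0.01,0,0,0.116,0],[0.01,0,0,0.116,0],[0.01,0,0,0.116,0],[0.01,0,0,0.116,0],[0.01,0,0,0.116,0],[0.01,0,0,0.116,0],[0.01,0,0,0.116,0]]]' 45
```

```text
t: 25.58
eef_pos: [0.4551, 0.1388, 0.0519]
ee_rot: [3.139, 0.004, 3.139]
force: [1.0, -0.8, 6.0]
width: 0.0231
```

```bash
python3 -m handwheel '[[[0.01,0,0,-0.01,0],[0.01,0,0,-0.03,0],[0.01,0,0,-0.06,0],[0.01,0,0,-0.09,0],[0.01,0,0,-0.11,0],[0.01,0,0,-0.11,0],[0.01,0,0,-0.11,0]]]' 45; python3 go.py 0.6265,0.324,0.155
```

```text
t: 26.17
eef_pos: [0.4538, 0.1384, 0.1614]
ee_rot: [3.138, 0.003, 3.139]
force: [-0.8, -0.8, -7.8]
width: 0.0234
t 26.1667 pos [0.4538 0.1384 0.1614] w 0.0234 F [-0.8 -0.8 -7.8]
0.6265,0.324,0.155 shift [-0.1722  0.1861  0.0077] turn -0.17
```

```bash
python3 -m handwheel '[[[0.01,-0.015,0.016,0,0],[0.01,-0.035,0.038,0,0],[0.01,-0.058,0.062,0,0],[0.01,-0.082,0.088,0,0],[0.01,-0.106,0.114,0,0],[0.01,-0.13,0.14,0,0],[0.01,-0.15,0.162,0,0],[0.01,-0.165,0.178,0,0],[0.01,-0.172,0.186,0,0],[0.01,-0.172,0.186,0,0],[0.01,-0.172,0.186,0,0],[0.01,-0.172,0.186,0,0]]]' 45; python3 go.py 0.6265,0.324,0.0599; python3 snap.py d1
```

```text
t: 27.17
eef_pos: [0.6248, 0.3227, 0.1604]
ee_rot: [3.14, -0.0, 3.138]
force: [-0.2, -0.2, -6.8]
width: 0.0235
t 27.1667 pos [0.6248 0.3227 0.1604] w 0.0235 F [-0.2 -0.2 -6.8]
0.6265,0.324,0.0599 shift [-0.0017  0.0011  0.1005] turn -0.19
27.1667 [0.6248 0.3227 0.1604] [ 3.1400e+00 -1.0000e-04  3.1383e+00]
```

View pics/d1.png

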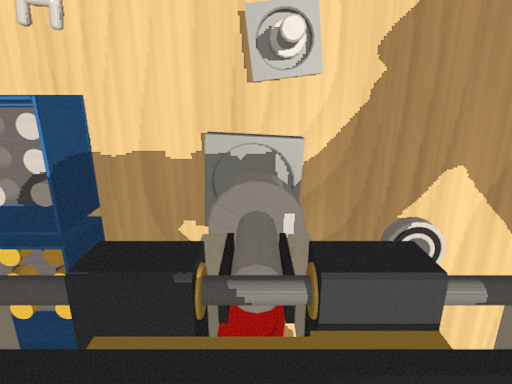

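```bash
python3 -m handwheel '[[[0.01,-0.001,0.001,0.03,0],[0.01,-0.0015,0.001,0.065,0],[0.01,-0.0015,0.001,0.085,0],[0.01,-0.0015,0.001,0.094,0],[0.01,-0.0015,0.001,0.097,0],[0.01,-0.0015,0.001,0.0985,0],[0.01,-0.0015,0.001,0.0985,0],[0.01,-0.0015,0.001,0.0985,0]]]' 45; python3 go.py 0.6265,0.324,0.0599
```

```text
t: 27.88
eef_pos: [0.6277, 0.3247, 0.0649]
ee_rot: [3.137, 0.004, 3.139]
force: [0.5, -0.8, -7.2]
width: 0.0231
t 27.8833 pos [0.6277 0.3247 0.0649] w 0.0231 F [ 0.5 -0.8 -7.2]
0.6265,0.324,0.0599 shift [ 0.0012 -0.0007  0.005 ] turn -0.18
```

```bash
python3 -m handwheel '[[[0.01,0.001,-0.0005,0.0015,0],[0.01,0.001,-0.0005,0.0028,0],[0.01,0.001,-0.0005,0.0038,0],[0.01,0.001,-0.0005,0.0045,0],[0.01,0.001,-0.0005,0.005,0],[0.01,0.001,-0.0005,0.0053,0],[0.01,0.001,-0.0005,0.0053,0]]]' 45; python3 go.py 0.6265,0.324,0.0599
```

```text
t: 28.47
eef_pos: [0.6268, 0.3243, 0.06]
ee_rot: [3.137, 0.004, 3.139]
force: [-1.4, -0.9, -1.5]
width: 0.0232
t 28.4667 pos [0.6268 0.3243 0.06  ] w 0.0232 F [-1.4 -0.9 -1.5]
0.6265,0.324,0.0599 shift [ 0.0003 -0.0003  0.0001] turn -0.17
```

```bash
python3 -m handwheel '[[[0.01,0,0,0.0004,0],[0.01,0,0,0.0004,0],[0.06,0,0,0.0004,0],[0.06,0,0,0,0],[0.06,0,0,0,0],[0.06,0,0,0,0],[0.06,0,0,0,0],[0.06,0,0,0,0],[0.06,0,0,-0.015,0],[0.0876,0,0,-0.045,0],[0.0876,0,0,-0.08,0],[0.0876,0,0,-0.11,0],[0.0876,0,0,-0.14,0],[0.0876,0,0,-0.14,0],[0.0876,0,0,-0.14,0]]]' 45;  python3 snap.py d2; python3 -c "
from h import *
for n in ('scene','side'): cv2.imwrite(f'pics/{n}F.png',grab_frame(n))
a=cv2.imread('pics/sceneF.png');cv2.imwrite('pics/f1.png',cv2.resize(a[165:255,110:370],None,fx=3,fy=3))
b=cv2.imread('pics/sideF.png');cv2.imwrite('pics/f2.png',cv2.resize(b[120:320,180:420],None,fx=3,fy=3))"
```

```text
t: 29.72
eef_pos: [0.6272, 0.3244, 0.2029]
ee_rot: [3.134, 0.008, 3.139]
force: [-1.3, -0.3, -1.4]
width: 0.0867
29.7167 [0.6272 0.3244 0.2029] [3.1342 0.0076 3.1388]
```

View pics/d2.png

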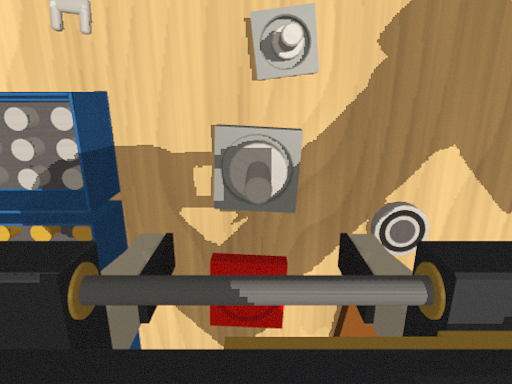

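View pics/f1.png

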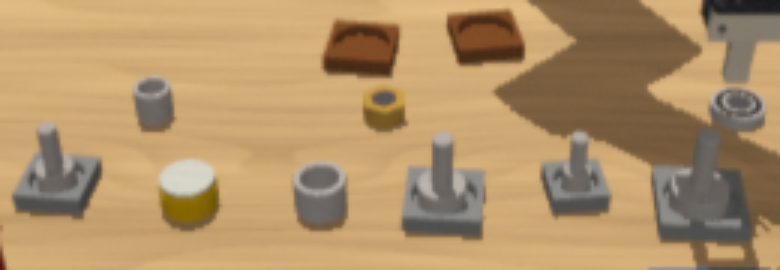

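View pics/f2.png

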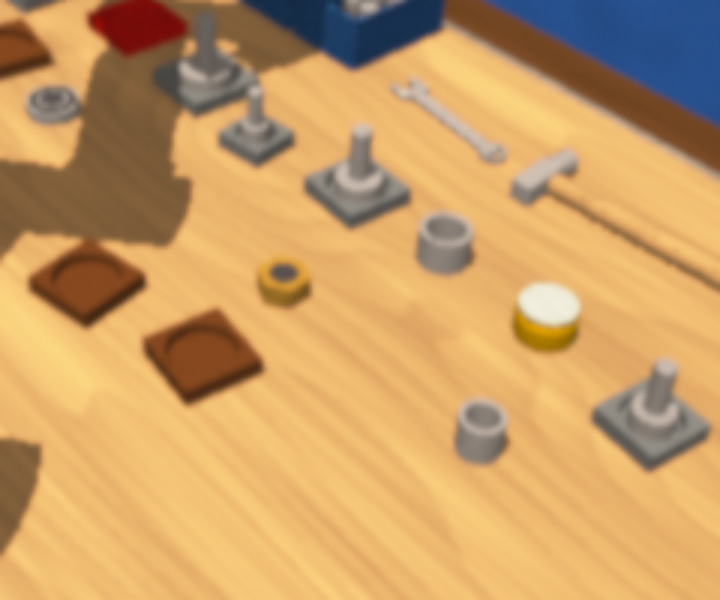

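All four punches stand upright, each in the middle of its own nest. Both sleeves are at their original pixels: side crop (480,430) and (445,243). The gripper is clear of everything.

```bash
python3 -c "
from station import arm; print(arm.job_done())"
```

```text
the job is handed in; nothing more can be done
None
```

All four punches now stand upright in the grey nests of their own size. I placed them in the order a, b, c, d and handed the job in at about 30 s of the 102 s allowed.

- **Placing:** I gripped each punch by the neck and lowered it onto the recess floor until the wrist no longer carried most or all of its weight. For all four the tool stopped 8 mm above its height when gripping on the table, which is the recess floor height. Only then did I open the fingers.
- **Final checks:** The last scene, side and wrist pictures show each punch centred in its nest. The two sleeves and the brown and red look-alikes show no sign of having moved, and the open gripper is clear, about 0.2 m up.
- **Disagreements:** The positions from the scene and side cameras differed from the wrist camera's by up to about 10 mm, so I used the wrist values. Measured nest tops came out at about 15 mm against the stated 20 mm. Punch tops matched the text to within 4 mm for a, b and c. For d, a wrong pixel (it was on punch b) spoiled the height measurement, so I used the height from the text.

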